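# Set the amber check cell in the darkroom light meter

### The job

Pick up the cell with the yellow cap (amber glass) and stand it upright on the light meter's black platform, centred in the white outline, with its two clear end windows facing the lamp and the sensor so the light passes straight through it. Lower it until it rests on the platform before letting go, then leave it standing; leave the green and blue cells where they stand.

Things in the scene. Friction and masses are not known exactly. Their poses are not given: they have to be found in the camera images.
- amber_cell: The cell to set, loose, upright on the table: 56 (its x) by 40 (its y) by 80 mm tall, 0.15-0.30 kg, amber glass, yellow cap. Its two 40 mm wide end faces (across x) are the clear windows; its two long side faces (across y) are flat grey matte plates to grip, 40 mm apart. A white stripe on the cap runs along x, from window to window. Origin: centre of its underside; z up.
- green_cell: A bystander: a cell of the same shape and size in green glass with a green cap, standing on the table. To be left where it is. Origin: centre of its underside.
- blue_cell: A bystander: a cell of the same shape and size in blue glass with a blue cap, standing on the table. To be left where it is. Origin: centre of its underside.
- meter: Light meter, fixed. Base 290 (its x, the light path) by 110 by 12 mm; silver lamp head at -x, black sensor head at +x, each 80 by 80 mm, tops 90 mm above the table. Between them a 130 mm gap: the flat black platform, top 12 mm above the table, open to both y sides, with a yellow line along x and a white foot outline (long side along x). Origin: on the table below the outline's centre; z up.
Not all that is in view belongs to the job. Leave any pink look-alike of the amber_cell alone.

How it is judged:
On the way:
1. the amber cell is lowered onto the platform while still held in the fingers (horizontal distance between amber_cell and meter below 0.02 m and z of amber_cell in the frame of meter below 0.02 m and contact force between the fingers and amber_cell above 0.5 N), for 0.05 s.
At the end, for the whole second after the job is handed in: The amber cell stands upright, released and still on the meter's platform, its centre within 13 mm of the centre of the outline and its window-to-window axis within 11 degrees of the light path (either way round); the green and blue cells are within 20 mm of where they began (horizontal distance between amber_cell and meter below 0.013 m and z of amber_cell in the frame of meter between 0.009 and 0.015 m and angle between the x axis of amber_cell and the x axis of meter, either way round below 0.2 rad and angle between amber_cell's own z axis and vertical below 0.08 rad and contact force between the fingers and amber_cell below 0.05 N and linear speed of amber_cell below 0.01 m/s and distance of each of green_cell, blue_cell from where it was at the start of the episode below 0.02 m); the robot touches nothing.
It fails at once if the amber cell is tipped over (angle between amber_cell's own z axis and vertical above 0.5 rad).
It fails at once if the green or blue cell is tipped or moved more than 30 mm (distance of any of green_cell, blue_cell from where it was at the start of the episode above 0.03 m or angle between any of green_cell, blue_cell's own z axis and vertical above 0.3 rad).
It also fails if it takes over 40 s, if anything falls off the work surface, if the arm or the gripper's body presses on something with over 40 N, if the wrist force passes 120 N, or if a joint passes its speed limit or range.

### The arm

A 6-joint arm with a two-finger parallel gripper is mounted at the origin on the work surface. World frame = base frame: x ahead of the robot, y to its left, z up, the work surface at z = 0. Lengths are in m, angles in rad, forces in N, time in s.
With the tool pointing down it reaches from about 0.25 to 0.775 m from the base axis. Payload 4 kg.
Tool frame: the origin (TCP) lies on the centre line of the jaws, within the pads' length; the fingertips stand 22 mm ahead of it and the grasp point (between the pads) lies 3 mm ahead of it; z points along the fingers, y is the direction in which the jaws open and shut (so a half turn about z gives the same grasp; the last joint's range is limited). The gripper opens to 94 mm and grips with 3 to 60 N. Pads are 16 mm wide; open, the fingers measure 119 mm over their backs; the gripper's body (75 mm by 177 mm) begins 78 mm behind the grasp point.
Start: joints at [1.036, 0.087, 1.371, -0, 1.684, -0.103], TCP at [0.23, 0.5, 0.228] pointing down, gripper open.
Joint ranges: [-3.1, 3.1], [-0.76, 2.03], [0.27, 2.55], [-1.08, 4.22], [0.17, 2.65], [-2.57, 2.57]. Speed limits (rad/s): [2.79, 2.79, 3.14, 3.14, 3.14, 3.14].

### API

Orientations are given as [roll, pitch, yaw] about the fixed x, y, z axes, in that order (R = Rz(yaw) Ry(pitch) Rx(roll)).
In Python, from bench import robot gives the robot as it stands. The module is installed in compiled form; this text tells all that it offers.
- The arm moves only by the shell command python3 -m inch 'ROWS'. ROWS is JSON, a list of rows, each an object with "linear": the shift along the world's x, y, z scaled (see below), a list of three; "twist": the turn about the world's z scaled (see below); "gripper": the opening, from 0 (shut) to 1 (fully open). In form: [{"linear": [x, y, z], "twist": twist, "gripper": gripper}, ...]. A call has 1 to 10 rows; each row is the pose to reach, as a shift and turn from the pose commanded when the call began; what a row does not reach only later rows make up. The controller multiplies each number of a shift by 0.1 m and each number of a turn by 60 degrees. A row lasts 1/12 s, in which the tool goes at most 41.7 mm and 7.16 degrees, less where a joint would pass 70% of its speed; a pose out of reach is approached as far as the arm can. A call with a number of a shift or a turn outside -1 to 1 is refused whole. A call with a gripper value outside its range is refused whole. The fingers move at their own pace and stop on an object; the grip force is fixed at half the most. Time passes only in rows, so rows that repeat a pose let the fingers close. It gives the time, the measured TCP pose, the force and the opening at its end, in the units of the state.
- robot.get_obs(): the state, without advancing time (a new reading comes with each control period).
- robot.snapshot(name): name is "scene" or "top" or "wrist"; returns a dict with "image" (420x560x3 uint8, red, green, blue), "depth" (420x560 float32, m along the optical axis (not along the pixel's ray), 0 where there is no reading), "mtx" (3x3 intrinsics, pixels), "rvec" (rotation vector, rad) and "tvec" (3), from world to camera coordinates, as OpenCV has them; the wrist camera has in their place "hand_eye" (4x4, takes a point from camera to tool coordinates, whose origin is the TCP and whose axes are the flange's). Camera axes: x right, y down, z forward; pixel columns grow to the right and rows downward; lengths in m; the calibration is good to about 2 mm. A picture is of the moment at which its call begins: read the wrist's pose just before it.
- robot.close_job(): hands the job in, once; it reports no verdict.
The state is a dict: "time": time; "joint_positions": joint angles; "qvel": joint speeds; "joint_torque": joint torques, N m; "tool_pos": TCP position; "ee_rot": TCP orientation; "wrist_force": force on the tool from outside, world axes, zero at the start; "wrist_torque": the same for the moment, N m; "width": finger opening in m.
Only numpy, scipy, OpenCV 4.12 (cv2) and the standard library are available. Lean on these libraries where they do the work, as an engineer would, in place of code of your own. Each camera call takes 0.05 s, during which the arm holds its last target.

## Working session

There is one attempt and no reset: what is moved stays moved. The work goes in short steps, Python scripts to look and compute and a shell command to move; the robot and the scene stay as the last step left them, time stands still between calls to the robot, and variables do not carry over. Pictures are saved under pics/ and viewed, and the job is handed in when it is done.

```bash
mkdir -p pics; python3 - <<'E'
from bench import robot
import cv2,pickle
print(robot.get_obs())
for n in ["scene","top","wrist"]:
    s=robot.snapshot(n); pickle.dump(s,open(f"pics/{n}0.pkl","wb"))
    cv2.imwrite(f"pics/{n}0.png",s["image"][...,::-1])
    print(n,s["mtx"].tolist(),s.get("rvec"),s.get("tvec"),s.get("hand_eye"))
E
```

```text
{'time': 0.0, 'joint_positions': array([ 1.03586925e+00,  8.79656379e-02,  1.37224154e+00,  3.05614567e-05,
        1.68355912e+00, -1.03121726e-01]), 'qvel': array([ 0.00107657, -0.00139525, -0.00065171,  0.00077238,  0.00145099,
       -0.00043883]), 'joint_torque': array([-5.81680888e-04, -3.40185714e+01, -3.02429795e+01,  7.17557059e-02,
        3.30180803e-02, -1.49518692e-04]), 'tool_pos': array([0.22993875, 0.49909464, 0.22630474]), 'ee_rot': array([-3.13943368e+00, -2.53966524e-04,  2.70979043e+00]), 'wrist_force': array([-0.75099104,  0.18203836, -0.54830375]), 'wrist_torque': array([ 0.02451216,  0.01125622, -0.03762767]), 'width': 0.09416357124807513}
scene [[470.49963126981015, 0.0, 278.4841998391976], [0.0, 470.49963126981015, 207.7425155951074], [0.0, 0.0, 1.0]] [ 0.81930658  2.63583135 -0.99694119] [ 0.49059817 -0.2069919   1.37915285] None
top [[447.5301453665598, 0.0, 275.0876880205449], [0.0, 447.5301453665598, 211.78319285451818], [0.0, 0.0, 1.0]] [ 2.15693266 -2.11246394  0.20547461] [-0.03957139  0.55774096  0.87194232] None
wrist [[336.2450286964054, 0.0, 278.4870451098421], [0.0, 336.2450286964054, 213.98507327084496], [0.0, 0.0, 1.0]] None None [[ 4.73200170e-04 -9.72242237e-01 -2.33976085e-01  6.78096018e-02]
 [ 9.99999826e-01  3.77970388e-04  4.51846660e-04 -8.19773758e-05]
 [-3.50868376e-04 -2.33976258e-01  9.72242247e-01 -1.56481242e-01]
 [ 0.00000000e+00  0.00000000e+00  0.00000000e+00  1.00000000e+00]]
```

View pics/scene0.png

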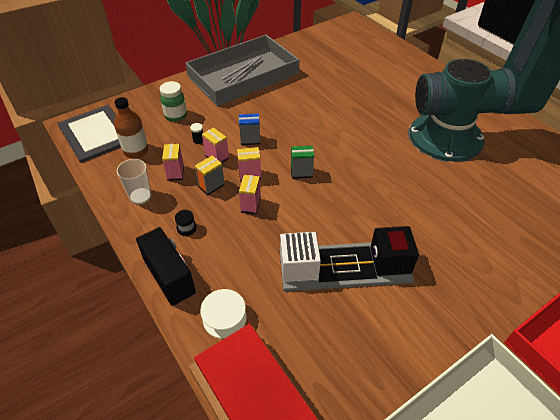

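View pics/top0.png

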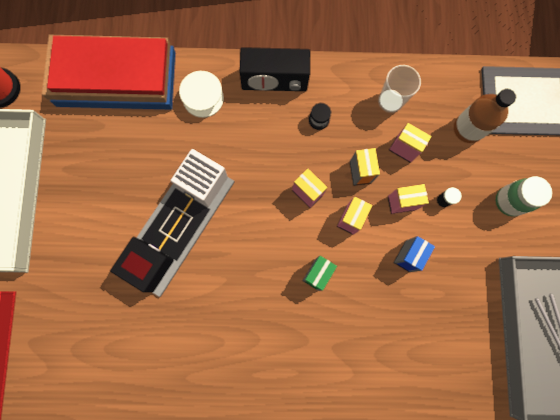

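View pics/wrist0.png

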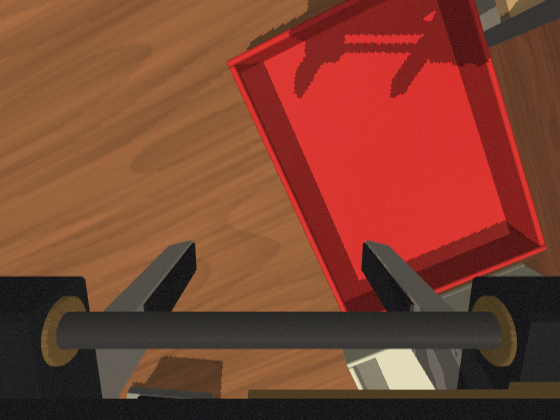

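The scene view shows five yellow-capped cells. Four have pink bodies; the one at scene (209,174), probably top (366,166), looks amber and grey. The meter is at top (176,224). I'll zoom in to confirm.

```bash
cat > h.py <<'E'
import cv2,numpy as np,pickle
def load(n): return pickle.load(open(f"pics/{n}.pkl","rb"))
def cam(s,obs=None):
    """R,t world->cam"""
    if "rvec" in s and s["rvec"] is not None:
        return cv2.Rodrigues(np.array(s["rvec"]))[0],np.array(s["tvec"]).reshape(3)
    from scipy.spatial.transform import Rotation as Ro
    T=np.eye(4);T[:3,:3]=Ro.from_euler("xyz",obs["ee_rot"]).as_matrix();T[:3,3]=obs["tool_pos"]
    M=np.linalg.inv(T@s["hand_eye"]);return M[:3,:3],M[:3,3]
def rays(s,uv,obs=None):
    R,t=cam(s,obs);uv=np.atleast_2d(np.array(uv,float))
    d=np.c_[uv,np.ones(len(uv))]@np.linalg.inv(s["mtx"]).T@R
    return -R.T@t,d
def onplane(s,uv,z,obs=None):
    c,d=rays(s,uv,obs);return c+d*((z-c[2])/d[:,2:3])
def project(s,P,obs=None):
    R,t=cam(s,obs);q=(np.atleast_2d(P)@R.T+t)@np.array(s["mtx"]).T;return q[:,:2]/q[:,2:]
def tri(sA,uvA,sB,uvB,oA=None,oB=None):
    c1,d1=rays(sA,uvA,oA);c2,d2=rays(sB,uvB,oB);out=[]
    for a,b in zip(d1,d2):
        x=np.linalg.lstsq(np.c_[a,-b],c2-c1,rcond=None)[0];p=c1+a*x[0];q=c2+b*x[1]
        out.append(np.r_[(p+q)/2,np.linalg.norm(p-q)])
    return np.array(out)
E
python3 - <<'E'
from h import *
s=load("scene0");t=load("top0")
a=cv2.resize(s["image"][100:220,140:330],None,fx=4,fy=4,interpolation=2)[...,::-1]
b=cv2.resize(t["image"][110:300,270:450],None,fx=3,fy=3,interpolation=2)[...,::-1]
cv2.imwrite("pics/zs.png",a);cv2.imwrite("pics/zt.png",b)
# each yellow/green/blue cap in each view
for n,S in(("scene",s),("top",t)):
    hsv=cv2.cvtColor(S["image"],cv2.COLOR_RGB2HSV)
    for col,lo,hi in(("yel",(23,150,120),(33,255,255)),("grn",(50,150,60),(75,255,255)),("blu",(105,180,80),(125,255,255))):
        m=cv2.inRange(hsv,lo,hi);m=cv2.morphologyEx(m,cv2.MORPH_CLOSE,np.ones((5,5),np.uint8))
        for c in cv2.findContours(m,0,2)[0]:
            if cv2.contourArea(c)>60:
                r=cv2.minAreaRect(c);o=onplane(S,[r[0]],.08)[0]
                print(n,col,np.round(r[0],1),np.round(r[1],1),round(r[2]),"z.08->",o.round(3))
P=onplane(t,[(176,224)],.012);print("meter",P)
E
```

```text
scene yel [248.7 184.2] [15.4 19.8] 16 z.08-> [ 0.616 -0.097  0.08 ]
scene yel [207.3 164.2] [11.7 24. ] 59 z.08-> [ 0.665 -0.216  0.08 ]
scene yel [248.1 153.7] [11.7 21.3] 84 z.08-> [ 0.559 -0.191  0.08 ]
scene yel [170.5 151.5] [15. 15.] 90 z.08-> [ 0.72  -0.313  0.08 ]
scene yel [213.5 135.5] [20.2 13. ] 37 z.08-> [ 0.597 -0.306  0.08 ]
scene grn [302. 157.] [22. 22.] 90 z.08-> [ 0.452 -0.102  0.08 ]
scene blu [248.5 119. ] [10. 19.] 90 z.08-> [ 0.482 -0.312  0.08 ]
top yel [357.2 212.7] [19.5 26.9] 25 z.08-> [ 0.555 -0.192  0.08 ]
top yel [414.  201.5] [ 7.2 27.5] 81 z.08-> [ 0.58  -0.306  0.08 ]
top yel [411.4 189.2] [ 7.1 27.3] 81 z.08-> [ 0.606 -0.302  0.08 ]
top yel [310.5 184. ] [26.2 19.1] 45 z.08-> [ 0.612 -0.098  0.08 ]
top yel [361.5 162.8] [26.6  7.2] 81 z.08-> [ 0.658 -0.202  0.08 ]
top yel [373.8 161.2] [26.6  7.1] 81 z.08-> [ 0.662 -0.227  0.08 ]
top yel [414.6 137.1] [27.3 18.4] 31 z.08-> [ 0.716 -0.313  0.08 ]
meter [[0.53416408 0.18191447 0.012     ]]
```

View pics/zs.png

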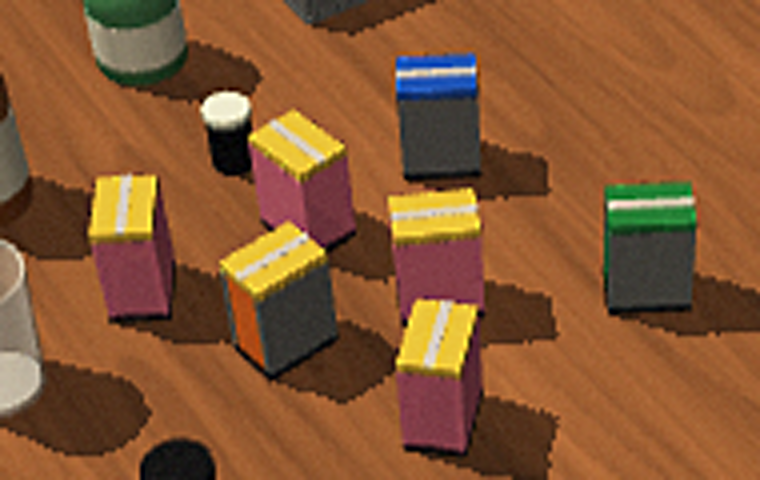

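View pics/zt.png

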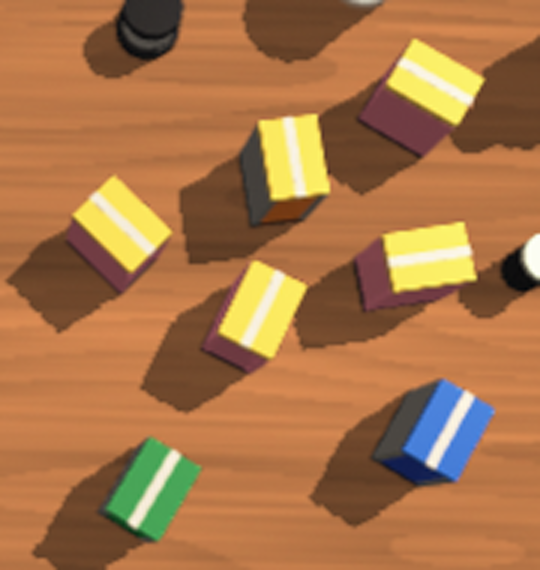

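Only the cell at top (367,162) / scene (209,174) has grey sides and an amber window. The other four yellow-capped cells are pink. Next I'll measure its cap and the outline from both views.

```bash
python3 - <<'E'
from h import *
s=load("scene0");t=load("top0")
def capmask(S,x0,y0,x1,y1,vmin):
    im=cv2.resize(S["image"][y0:y1,x0:x1],None,fx=8,fy=8,interpolation=cv2.INTER_CUBIC)
    hsv=cv2.cvtColor(im,cv2.COLOR_RGB2HSV)
    m=cv2.inRange(hsv,(20,60,vmin),(36,255,255))|cv2.inRange(hsv,(0,0,150),(180,110,255))
    m=cv2.morphologyEx(m,cv2.MORPH_CLOSE,np.ones((15,15),np.uint8))
    c=max(cv2.findContours(m,0,2)[0],key=cv2.contourArea)
    r=cv2.minAreaRect(c);hull=cv2.convexHull(c)
    q=cv2.approxPolyDP(hull,0.05*cv2.arcLength(hull,True),True)[:,0]
    out=cv2.cvtColor(im,cv2.COLOR_RGB2BGR);cv2.polylines(out,[q],True,(255,0,255),1)
    f=lambda p:(np.array(p,float)+.5)/8-.5+[x0,y0]
    w=cv2.inRange(hsv,(0,0,150),(180,110,255));
    return f(q),out,f(np.argwhere(w)[:,::-1])
qt,ot,wt=capmask(t,348,140,388,192,180); qs,os_,ws=capmask(s,190,145,230,200,150)
cv2.imwrite("pics/ct.png",ot);cv2.imwrite("pics/cs.png",os_)
print(qt.round(1),qs.round(1))
print(onplane(t,qt,.08).round(4),onplane(t,[qt.mean(0)],.08)); 
for S,w in((t,wt),(s,ws)):
    P=onplane(S,w,.08)[:,:2].astype(np.float32);l=cv2.fitLine(P,2,0,.01,.01).ravel();print("stripe",np.degrees(np.arctan(l[1]/l[0])),l[2:],len(P))
print("tri stripe mean",tri(t,[wt.mean(0)],s,[ws.mean(0)]))
def crop(S,n,x0,y0,x1,y1,k):
    cv2.imwrite(n,cv2.resize(S["image"][y0:y1,x0:x1],None,fx=k,fy=k,interpolation=2)[...,::-1])
crop(t,"pics/mt.png",140,180,220,260,7);crop(s,"pics/ms.png",310,235,390,290,8)
E
```

```text
[[374.9 147.6]
 [379.3 173.7]
 [360.1 175.7]
 [355.8 150.1]] [[220.6 162.1]
 [202.7 173.6]
 [194.6 167.3]
 [211.2 155.3]]
[[ 0.6915 -0.2299  0.08  ]
 [ 0.6363 -0.2377  0.08  ]
 [ 0.6312 -0.1984  0.08  ]
 [ 0.6852 -0.1904  0.08  ]] [[ 0.66090689 -0.21408584  0.08      ]]
stripe 8.349392 [ 0.66081744 -0.21441726] 7159
stripe 9.069214 [ 0.6626147  -0.21772057] 2770
tri stripe mean [[ 0.66198519 -0.21554836  0.08045848  0.00342637]]
```

View pics/ct.png

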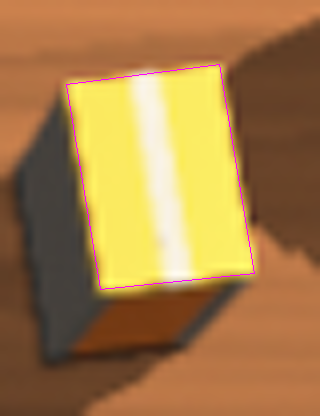

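View pics/cs.png

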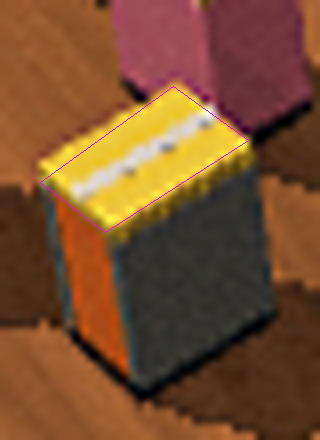

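View pics/mt.png

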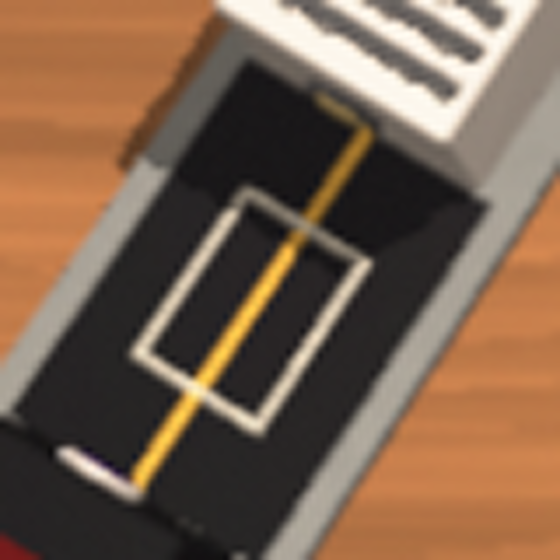

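View pics/ms.png

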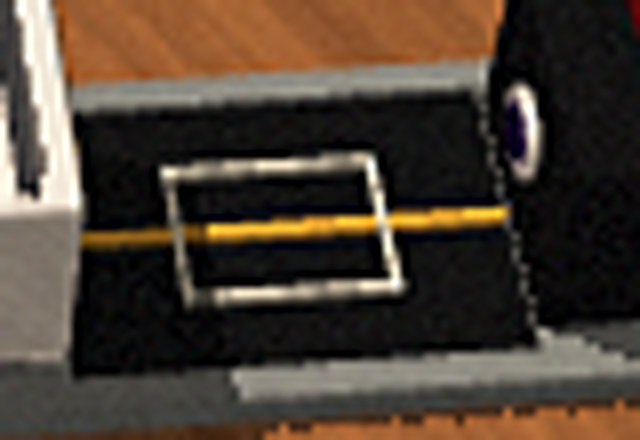

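The cell's cap centre comes out at (0.661,-0.214), 0.080 m high by triangulation, with its stripe at about 8.5°. The outline corners show in both crops, so I'll triangulate those.

```bash
python3 - <<'E'
from h import *
s=load("scene0");t=load("top0")
A=(np.array([(245,190),(370,265),(262,435),(135,352)])+.5)/7-.5+[140,180]
B=(np.array([(165,172),(190,303),(403,287),(373,155)])+.5)/8-.5+[310,235]
for S,q in((t,A),(s,B)):
    P=onplane(S,q,.012);print(P.round(4).tolist(),P.mean(0).round(4))
    for i,j in((0,3),(1,2)):
        d=P[i]-P[j];print(np.degrees(np.arctan2(d[1],d[0])),np.linalg.norm(d))
B2=B[[1,0,3,2]]
print(tri(t,A,s,B).round(4)); print(tri(t,A,s,B2).round(4));print(tri(t,[A.mean(0)],s,[B.mean(0)]))
E
```

```text
[[0.5715, 0.1872, 0.012], [0.5491, 0.1478, 0.012], [0.4964, 0.1776, 0.012], [0.5208, 0.2174, 0.012]] [0.5345 0.1825 0.012 ]
-30.847804540384296 0.05903745473370505
-29.49044081600227 0.06054021483015724
[[0.5517, 0.1475, 0.012], [0.574, 0.1866, 0.012], [0.5214, 0.2164, 0.012], [0.4985, 0.1769, 0.012]] [0.5364 0.1818 0.012 ]
-28.928712793069703 0.06081881647431269
-29.51535174882793 0.06047768890663314
[[ 0.5684  0.1735  0.054   0.0131]
 [ 0.5536  0.1599 -0.0372  0.01  ]
 [ 0.4982  0.1914 -0.0373  0.0101]
 [ 0.5192  0.2022  0.0563  0.0121]]
[[0.5725 0.1867 0.0106 0.0022]
 [0.5501 0.1474 0.0104 0.0021]
 [0.4972 0.1771 0.0111 0.002 ]
 [0.5212 0.2169 0.0124 0.0011]]
[[0.53518132 0.18211505 0.01069217 0.00194169]]
```

The outline centre is (0.535,0.182) at z≈0.011, with the light path at -29.8°. I need tool yaw 188.5° for the grasp, a turn of +33.2°, then 150.2° for placing. I'll move above the cell at the present height.

```bash
R=1
python3 -m inch '[{"linear":[0.3,-0.5,0],"twist":0.04,"gripper":1},{"linear":[0.6,-1,0],"twist":0.08,"gripper":1},{"linear":[0.6,-1,0],"twist":0.08,"gripper":1},{"linear":[0.6,-1,0],"twist":0.08,"gripper":1}]'
python3 -m inch '[{"linear":[0.3,-0.5,0],"twist":0.04,"gripper":1},{"linear":[0.6,-1,0],"twist":0.08,"gripper":1},{"linear":[0.6,-1,0],"twist":0.08,"gripper":1},{"linear":[0.6,-1,0],"twist":0.08,"gripper":1}]'
python3 -m inch '[{"linear":[0.3,-0.5,0],"twist":0.04,"gripper":1},{"linear":[0.6,-1,0],"twist":0.08,"gripper":1},{"linear":[0.6,-1,0],"twist":0.08,"gripper":1},{"linear":[0.6,-1,0],"twist":0.08,"gripper":1}]'
python3 -m inch '[{"linear":[0.3,-0.5,0],"twist":0.04,"gripper":1},{"linear":[0.6,-1,0],"twist":0.08,"gripper":1},{"linear":[0.6,-1,0],"twist":0.08,"gripper":1},{"linear":[0.6,-1,0],"twist":0.08,"gripper":1}]'
```

```text
time: 0.48
tool_pos: [0.2925, 0.3955, 0.2274]
ee_rot: [-3.14, 0.002, 2.788]
wrist_force: [-0.9, 1.3, 0.2]
width: 0.0943
time: 0.82
tool_pos: [0.3523, 0.2959, 0.2273]
ee_rot: [-3.14, 0.002, 2.871]
wrist_force: [-0.5, 0.8, -0.5]
width: 0.0942
time: 1.15
tool_pos: [0.4123, 0.1963, 0.2271]
ee_rot: [-3.14, 0.001, 2.955]
wrist_force: [-0.3, -0.2, 0.6]
width: 0.0939
time: 1.48
tool_pos: [0.4723, 0.0965, 0.2268]
ee_rot: [-3.14, 0.0, 3.039]
wrist_force: [-0.1, -0.3, -0.2]
width: 0.0939
```

```bash
python3 -m inch '[{"linear":[0.3,-0.5,0],"twist":0.05,"gripper":1},{"linear":[0.6,-1,0],"twist":0.1,"gripper":1},{"linear":[0.6,-1,0],"twist":0.1,"gripper":1},{"linear":[0.6,-1,0],"twist":0.1,"gripper":1}]'
python3 -m inch '[{"linear":[0.3,-0.5,0],"twist":0.05,"gripper":1},{"linear":[0.6,-1,0],"twist":0.1,"gripper":1},{"linear":[0.6,-1,0],"twist":0.1,"gripper":1},{"linear":[0.6,-1,0],"twist":0.1,"gripper":1}]'
python3 -m inch '[{"linear":[0.3,-0.5,0],"twist":0.04,"gripper":1},{"linear":[0.69,-1,0],"twist":0.04,"gripper":1},{"linear":[0.69,-1.0,0],"twist":0.04,"gripper":1},{"linear":[0.69,-1.0,0],"twist":0.04,"gripper":1}]'
python3 -m inch '[{"linear":[0,-0.11,0],"twist":0,"gripper":1},{"linear":[0,-0.11,0],"twist":0,"gripper":1},{"linear":[0,-0.11,0],"twist":0,"gripper":1}]'
cat > wr.py <<'E'
import sys
from h import *
from bench import robot
n=sys.argv[1]
o=robot.get_obs();s=robot.snapshot("wrist");s["obs"]=o
pickle.dump(s,open(f"pics/{n}.pkl","wb"));cv2.imwrite(f"pics/{n}.png",s["image"][...,::-1]);print(o["tool_pos"],o["ee_rot"],o["joint_positions"])
E
python3 wr.py w1
```

```text
time: 1.82
tool_pos: [0.5323, -0.0032, 0.2263]
ee_rot: [-3.14, -0.001, -3.138]
wrist_force: [0.5, 0.1, -0.3]
width: 0.094
time: 2.15
tool_pos: [0.5921, -0.103, 0.2255]
ee_rot: [-3.141, -0.001, -3.033]
wrist_force: [-1.3, 1.1, -1.4]
width: 0.0941
time: 2.48
tool_pos: [0.6615, -0.2031, 0.2225]
ee_rot: [3.14, -0.004, -2.991]
wrist_force: [-0.8, 1.4, -1.7]
width: 0.0942
time: 2.73
tool_pos: [0.659, -0.2098, 0.2282]
ee_rot: [3.141, 0.001, -2.986]
wrist_force: [-1.1, -0.2, 0.7]
width: 0.0936
[ 0.65904792 -0.20978787  0.22824777] [ 3.14103806e+00  6.76786961e-04 -2.98600584e+00] [-3.90498447e-01  4.11039475e-01  9.75292645e-01  8.39623684e-04
  1.75497014e+00 -2.11672789e+00]
```

View pics/w1.png

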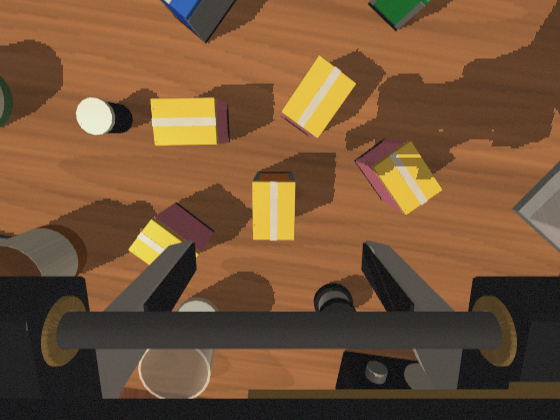

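The wrist view shows the amber cell between the fingers, with its cap at about (274,210) and its stripe nearly vertical. A pink cell sits near (400,180) on the right and another near (150,245) on the left. I'll measure the cap from this view.

```bash
cat > wm.py <<'E'
import sys
from h import *
w=load(sys.argv[1]);o=w["obs"];box=[int(v) for v in sys.argv[2:6]];z=float(sys.argv[6])
x0,y0,x1,y1=box
hsv=cv2.cvtColor(w["image"],cv2.COLOR_RGB2HSV)[y0:y1,x0:x1]
m=cv2.inRange(hsv,(20,110,150),(34,255,255))|cv2.inRange(hsv,(0,0,170),(180,80,255))
m=cv2.morphologyEx(m,cv2.MORPH_CLOSE,np.ones((5,5),np.uint8))
c=max(cv2.findContours(m,0,2)[0],key=cv2.contourArea)
r=cv2.minAreaRect(c);uv=np.array(r[0])+[x0,y0]
P=onplane(w,cv2.boxPoints(r)+[x0,y0],z,o)
print("rect",uv,r[1],r[2]);print(P.round(4).tolist(),"centre",P.mean(0).round(4))
d=[P[1]-P[0],P[2]-P[1]];d=max(d,key=np.linalg.norm);print("axis deg",np.degrees(np.arctan(d[1]/d[0])),np.linalg.norm(P[1]-P[0]),np.linalg.norm(P[2]-P[1]))
if len(sys.argv)>7:
    t=load("top0");print("tri with top",tri(w,[uv],t,[(367.6,161.8)],o))
yaw=o["ee_rot"][2];print("tool yaw mod180",np.degrees(yaw)%180,"tcp",o["tool_pos"].round(4))
E
python3 wm.py w1 240 165 310 250 .08 t
```

```text
rect [273. 211.] (58.0, 42.0) 90.0
[[0.6388, -0.2371, 0.08], [0.6328, -0.1993, 0.08], [0.6875, -0.1901, 0.08], [0.6936, -0.2295, 0.08]] centre [ 0.6632 -0.214   0.08  ]
axis deg 9.562395009812821 0.03827195635900666 0.05541591846464581
tri with top [[ 0.66201156 -0.21429222  0.07886297  0.00171869]]
tool yaw mod180 8.914467825375255 tcp [ 0.659  -0.2098  0.2282]
```

```bash
python3 -m inch '[{"linear":[0.03,-0.04,-0.3],"twist":0,"gripper":0.75},{"linear":[0.03,-0.04,-0.6],"twist":0,"gripper":0.75},{"linear":[0.03,-0.04,-1],"twist":0,"gripper":0.75},{"linear":[0.03,-0.04,-1],"twist":0,"gripper":0.75},{"linear":[0.03,-0.04,-1],"twist":0,"gripper":0.75},{"linear":[0.03,-0.04,-1],"twist":0,"gripper":0.75}]'
python3 wr.py w2
```

```text
time: 3.28
tool_pos: [0.6631, -0.215, 0.1306]
ee_rot: [-3.14, 0.003, -2.986]
wrist_force: [0.5, 0.2, 0.1]
width: 0.0705
[ 0.66307766 -0.2149937   0.13063733] [-3.13983693  0.00330099 -2.98614799] [-3.94937123e-01  4.45074937e-01  1.12149682e+00  2.30006060e-04
  1.57128911e+00 -2.12117467e+00]
```

View pics/w2.png

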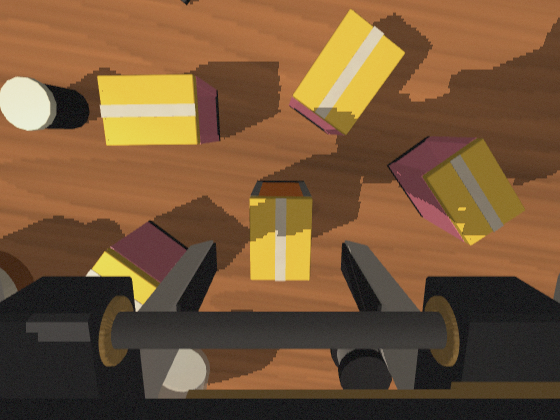

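The cell (column 280) is centred between the fingers (215 and 342), and the pink cells are clear. Descending by 86 mm.

```bash
python3 -m inch '[{"linear":[-0.01,0,-0.3],"twist":0,"gripper":0.75},{"linear":[-0.01,0,-0.6],"twist":0,"gripper":0.75},{"linear":[-0.01,0,-0.86],"twist":0,"gripper":0.75},{"linear":[-0.01,0,-0.86],"twist":0,"gripper":0.75},{"linear":[-0.01,0,-0.86],"twist":0,"gripper":0.75},{"linear":[-0.01,0,-0.86],"twist":0,"gripper":0.75}]'
python3 wr.py w3
```

```text
time: 3.83
tool_pos: [0.6634, -0.2163, 0.0457]
ee_rot: [-3.138, 0.005, -2.987]
wrist_force: [0.4, -0.3, 0.1]
width: 0.0705
[ 0.6634147  -0.21631076  0.04569209] [-3.13838461  0.00539483 -2.98688817] [-3.96433310e-01  4.96439294e-01  1.22189437e+00  9.30866495e-05
  1.41698307e+00 -2.12193944e+00]
```

View pics/w3.png

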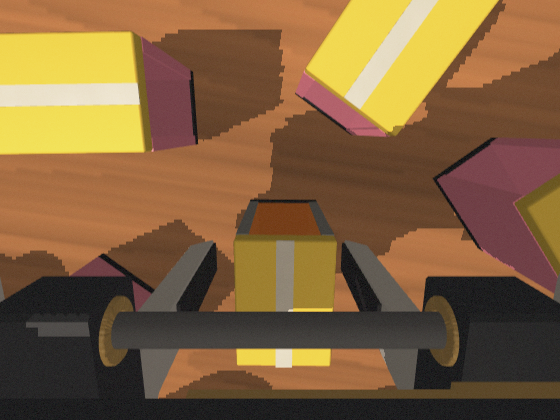

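The cell's cap (column 285) sits about 2 mm to the +y side of the jaw centre (279). I'll shift 2 mm and close.

```bash
python3 -m inch '[{"linear":[0,0.02,0],"twist":0,"gripper":0.75},{"linear":[0,0.02,0],"twist":0,"gripper":0.6},{"linear":[0,0.02,0],"twist":0,"gripper":0.5},{"linear":[0,0.02,0],"twist":0,"gripper":0.3},{"linear":[0,0.02,0],"twist":0,"gripper":0},{"linear":[0,0.02,0],"twist":0,"gripper":0},{"linear":[0,0.02,0],"twist":0,"gripper":0},{"linear":[0,0.02,0],"twist":0,"gripper":0}]'
python3 -m inch '[{"linear":[0,0,0.1],"twist":0,"gripper":0},{"linear":[0,0,0.3],"twist":0,"gripper":0},{"linear":[0,0,0.6],"twist":0,"gripper":0},{"linear":[0,0,1],"twist":0,"gripper":0},{"linear":[0,0,1],"twist":0,"gripper":0},{"linear":[0,0,1],"twist":0,"gripper":0}]'
python3 wr.py w4
```

```text
time: 4.55
tool_pos: [0.6612, -0.2136, 0.0415]
ee_rot: [-3.142, -0.0, -2.987]
wrist_force: [0.4, -0.7, 0.2]
width: 0.0397
time: 5.05
tool_pos: [0.6631, -0.2142, 0.1464]
ee_rot: [-3.137, 0.007, -2.987]
wrist_force: [0.9, -0.4, -2.2]
width: 0.0398
[ 0.66312119 -0.21419649  0.14644384] [-3.13737376  0.00726145 -2.9869026 ] [-3.93832839e-01  4.34593253e-01  1.10447507e+00  1.86350796e-04
  1.59412834e+00 -2.11929878e+00]
```

View pics/w4.png

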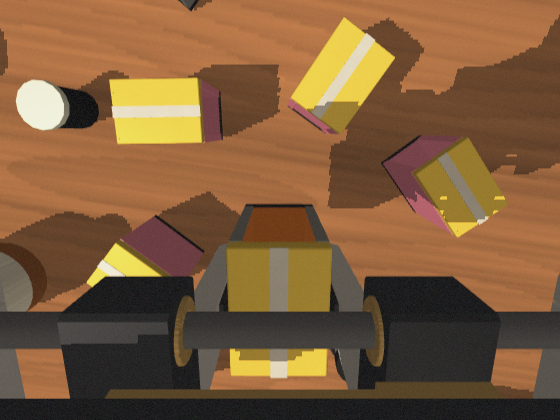

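The cell is held with width 39.8 mm and lifted straight. Now I'll carry it to above the outline.

```bash
python3 -m inch '[{"linear":[0,0,0.3],"twist":0,"gripper":0},{"linear":[-0.1,0.3,0.3],"twist":-0.06,"gripper":0},{"linear":[-0.2,0.6,0.3],"twist":-0.11,"gripper":0},{"linear":[-0.32,1,0.3],"twist":-0.16,"gripper":0},{"linear":[-0.32,1,0.3],"twist":-0.16,"gripper":0}]'
python3 -m inch '[{"linear":[-0.16,0.4,0],"twist":-0.08,"gripper":0},{"linear":[-0.32,0.8,0],"twist":-0.16,"gripper":0},{"linear":[-0.32,1,0],"twist":-0.16,"gripper":0},{"linear":[-0.32,1,0],"twist":-0.16,"gripper":0}]'
python3 -m inch '[{"linear":[-0.16,0.4,0],"twist":-0.08,"gripper":0},{"linear":[-0.32,0.8,0],"twist":-0.16,"gripper":0},{"linear":[-0.32,1,0],"twist":-0.16,"gripper":0},{"linear":[-0.32,1,0],"twist":-0.16,"gripper":0}]'
python3 -m inch '[{"linear":[-0.16,0.4,0],"twist":-0.08,"gripper":0},{"linear":[-0.31,0.7,0],"twist":-0.16,"gripper":0},{"linear":[-0.31,0.9,0],"twist":-0.16,"gripper":0},{"linear":[-0.31,0.96,0],"twist":-0.16,"gripper":0},{"linear":[-0.31,0.96,0],"twist":-0.16,"gripper":0},{"linear":[-0.31,0.96,0],"twist":-0.16,"gripper":0}]'
python3 wr.py w5
python3 - <<'E'
from bench import robot
import cv2,pickle
for n in["top","scene"]:
    s=robot.snapshot(n);pickle.dump(s,open(f"pics/{n}5.pkl","wb"));cv2.imwrite(f"pics/{n}5.png",s["image"][...,::-1])
E
```

```text
time: 5.52
tool_pos: [0.626, -0.1063, 0.1686]
ee_rot: [3.135, -0.007, 3.133]
wrist_force: [0.5, -0.2, -2.1]
width: 0.0398
time: 5.85
tool_pos: [0.595, -0.0086, 0.1691]
ee_rot: [3.139, -0.005, 2.967]
wrist_force: [0.7, -0.7, -1.6]
width: 0.0398
time: 6.18
tool_pos: [0.5634, 0.0902, 0.1695]
ee_rot: [3.141, -0.004, 2.799]
wrist_force: [0.4, -0.6, -1.0]
width: 0.04
time: 6.68
tool_pos: [0.5344, 0.1812, 0.1704]
ee_rot: [-3.139, -0.001, 2.626]
wrist_force: [-0.2, -0.5, -1.4]
width: 0.04
[0.53439619 0.18123921 0.17036057] [-3.13933933e+00 -5.59064425e-04  2.62589263e+00] [ 2.27252853e-01  1.38197522e-01  1.42784818e+00 -1.28135667e-03
  1.57748298e+00 -8.27851408e-01]
```

View pics/w5.png

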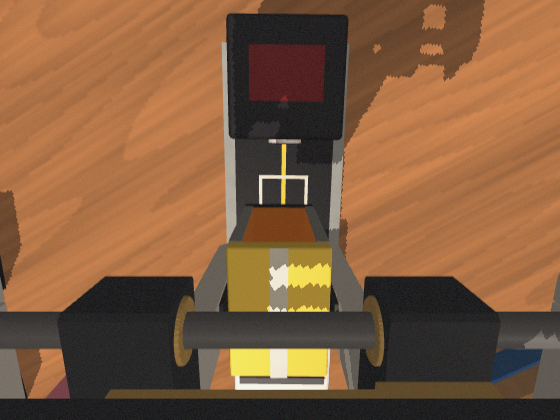

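View pics/scene5.png

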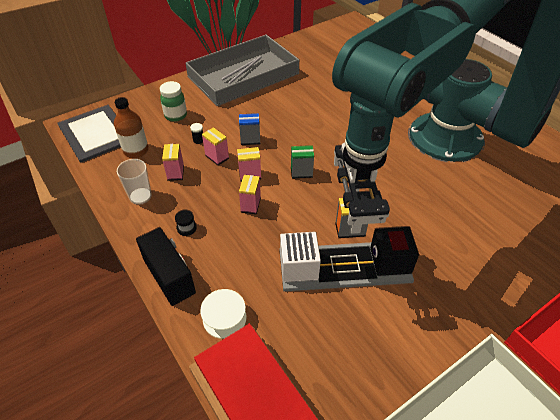

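The cell hangs over the gap, aligned with the light path. In the wrist view the outline's sensor-end corners are at (260,177) and (307,177), and the line runs near column 284. I'll use these for a fine check.

```bash
python3 - <<'E'
from h import *
w=load("w5");o=w["obs"]
P=onplane(w,[(260.5,177.5),(306.5,177.5),(283.5,146),(283.5,200)],.012,o);print(P.round(4))
d=P[0]-P[1];print(np.linalg.norm(d));n=P[2]-P[3];ang=np.degrees(np.arctan2(n[1],n[0]));print("line ang",ang%180,"yaw",np.degrees(o["ee_rot"][2]))
e=np.array([-d[1],d[0],0])/np.linalg.norm(d)
if e@n<0:e=-e
print("edge-perp ang",np.degrees(np.arctan2(e[1],e[0]))%180)
for L in(.058,.0605):print("outline centre",((P[0]+P[1])/2-e*L/2).round(4))
# cell cap in hand: window-side top edge rect cols/rows
C=onplane(w,[(228,247),(331,247),(327,376),(231,376)],o["tool_pos"][2]+.0385,o);print(C.round(4),C.mean(0).round(4))
a=(C[0]+C[1]-C[2]-C[3]);print("cell ang",np.degrees(np.arctan2(a[1],a[0]))%180)
# scene check of outline unchanged
E
```

```text
[[0.5021 0.1797 0.012 ]
 [0.5234 0.2173 0.012 ]
 [0.4875 0.2127 0.012 ]
 [0.5315 0.188  0.012 ]]
0.04317380188795659
line ang 150.67912169548376 yaw 150.45256519679316
edge-perp ang 150.49385909303044
outline centre [0.538  0.1842 0.012 ]
outline centre [0.5391 0.1836 0.012 ]
[[0.5019 0.1783 0.2089]
 [0.5206 0.2114 0.2089]
 [0.5691 0.1844 0.2089]
 [0.5498 0.1503 0.2089]] [0.5353 0.1811 0.2089]
cell ang 150.30882892704778
```

All the estimates agree within 3 mm: outline about (0.536,0.183), held cell (0.535,0.181), angles within 0.5°. Descending with a small correction.

```bash
python3 -m inch '[{"linear":[0.01,0.02,-0.2],"twist":0,"gripper":0},{"linear":[0.01,0.02,-0.4],"twist":0,"gripper":0},{"linear":[0.01,0.02,-0.6],"twist":0,"gripper":0},{"linear":[0.01,0.02,-0.8],"twist":0,"gripper":0},{"linear":[0.01,0.02,-1],"twist":0,"gripper":0},{"linear":[0.01,0.02,-1],"twist":0,"gripper":0},{"linear":[0.01,0.02,-1],"twist":0,"gripper":0}]'
python3 -m inch '[{"linear":[0,0,-0.04],"twist":0,"gripper":0},{"linear":[0,0,-0.08],"twist":0,"gripper":0},{"linear":[0,0,-0.12],"twist":0,"gripper":0},{"linear":[0,0,-0.12],"twist":0,"gripper":0},{"linear":[0,0,-0.12],"twist":0,"gripper":0}]'
python3 wr.py w6
```

```text
time: 7.42
tool_pos: [0.5345, 0.1833, 0.0703]
ee_rot: [-3.139, -0.002, 2.625]
wrist_force: [0.3, -0.3, -1.3]
width: 0.04
time: 7.83
tool_pos: [0.5352, 0.1846, 0.0597]
ee_rot: [3.141, 0.0, 2.626]
wrist_force: [0.6, 0.3, -1.5]
width: 0.0399
[0.53523672 0.18455626 0.0597123 ] [3.14137106e+00 1.76191384e-04 2.62607489e+00] [ 2.31882284e-01  2.14406540e-01  1.56702240e+00  4.37325476e-05
  1.35988386e+00 -8.23405444e-01]
```

View pics/w6.png

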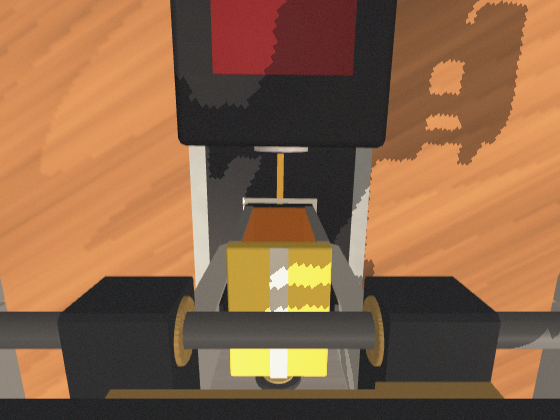

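The outline's far edge, columns 243 to 317, frames the cell's foot at 246 to 315, so it is well centred. I'll lower in small steps and watch the force.

```bash
python3 -m inch '[{"linear":[0,0,-0.02],"twist":0,"gripper":0},{"linear":[0,0,-0.04],"twist":0,"gripper":0},{"linear":[0,0,-0.04],"twist":0,"gripper":0}]'
python3 -m inch '[{"linear":[0,0,-0.02],"twist":0,"gripper":0},{"linear":[0,0,-0.02],"twist":0,"gripper":0},{"linear":[0,0,-0.02],"twist":0,"gripper":0}]'
```

```text
time: 8.13
tool_pos: [0.5349, 0.1845, 0.0551]
ee_rot: [-3.141, -0.0, 2.626]
wrist_force: [0.3, 0.7, -1.4]
width: 0.0399
time: 8.38
tool_pos: [0.5352, 0.1845, 0.0535]
ee_rot: [3.141, 0.0, 2.626]
wrist_force: [-0.1, 0.6, -1.0]
width: 0.0399
```

```bash
python3 -m inch '[{"linear":[0,0,-0.01],"twist":0,"gripper":0},{"linear":[0,0,-0.01],"twist":0,"gripper":0},{"linear":[0,0,-0.01],"twist":0,"gripper":0}]'
python3 -m inch '[{"linear":[0,0,-0.01],"twist":0,"gripper":0},{"linear":[0,0,-0.01],"twist":0,"gripper":0},{"linear":[0,0,-0.01],"twist":0,"gripper":0}]'
```

```text
time: 8.63
tool_pos: [0.5352, 0.1845, 0.0535]
ee_rot: [3.141, 0.0, 2.626]
wrist_force: [-2.8, -0.6, 5.5]
width: 0.04
time: 8.88
tool_pos: [0.5352, 0.1845, 0.0534]
ee_rot: [3.141, 0.0, 2.626]
wrist_force: [-4.9, -1.9, 9.7]
width: 0.0398
```

The upward force rose from -1 to +10 N and z stopped at 0.0535, so the cell rests on the platform. One look before releasing.

```bash
python3 wr.py w7; python3 - <<'E'
from bench import robot
import cv2,pickle
s=robot.snapshot("scene");cv2.imwrite("pics/s7.png",cv2.resize(s["image"][170:310,250:450],None,fx=3.5,fy=3.5,interpolation=2)[...,::-1])
E
```

```text
[0.53521199 0.18454309 0.05343495] [3.14127574e+00 4.05403413e-04 2.62608679e+00] [ 2.31919728e-01  2.19953185e-01  1.57378336e+00 -4.42336482e-05
  1.34734334e+00 -8.23361004e-01]
```

View pics/w7.png

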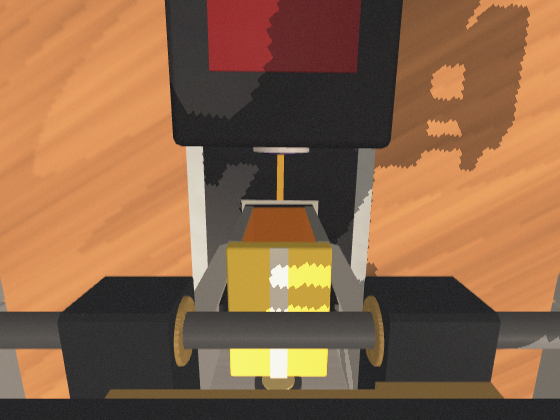

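View pics/s7.png

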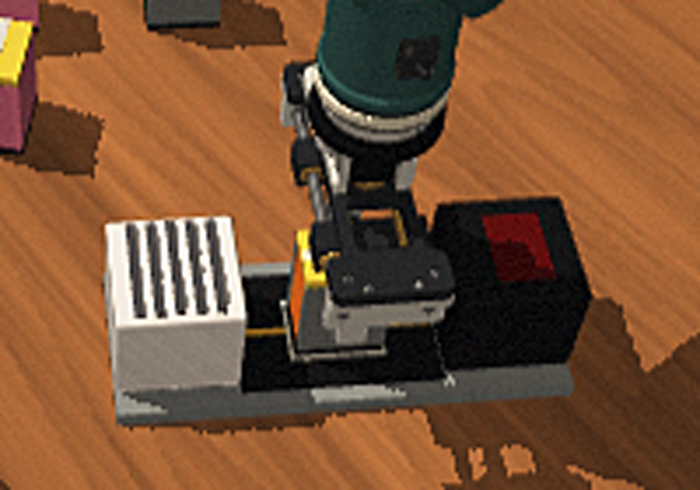

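The cell's foot fills the outline evenly. I'll ease the downward push, open, and withdraw upwards.

```bash
python3 -m inch '[{"linear":[0,0,0.01],"twist":0,"gripper":0},{"linear":[0,0,0.01],"twist":0,"gripper":0},{"linear":[0,0,0.01],"twist":0,"gripper":0.5},{"linear":[0,0,0.01],"twist":0,"gripper":0.7},{"linear":[0,0,0.01],"twist":0,"gripper":0.8},{"linear":[0,0,0.01],"twist":0,"gripper":0.8},{"linear":[0,0,0.01],"twist":0,"gripper":0.8},{"linear":[0,0,0.01],"twist":0,"gripper":0.8}]'
python3 wr.py w8
```

```text
time: 9.65
tool_pos: [0.5351, 0.1845, 0.0522]
ee_rot: [-3.141, -0.0, 2.626]
wrist_force: [-0.6, -0.4, 1.5]
width: 0.074
[0.53513435 0.18451749 0.05220079] [-3.14147070e+00 -2.48289961e-04  2.62603254e+00] [ 2.31835725e-01  2.21455983e-01  1.57461734e+00  8.13764220e-05
  1.34578433e+00 -8.23418675e-01]
```

View pics/w8.png

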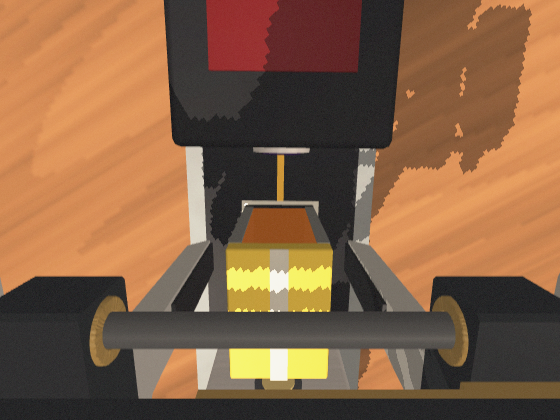

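The fingers are clear on both sides of the cell (cap at columns 228 to 330). Going up, then aside so the fixed cameras can see it.

```bash
python3 -m inch '[{"linear":[0,0,0.2],"twist":0,"gripper":0.8},{"linear":[0,0,0.5],"twist":0,"gripper":0.8},{"linear":[0,0,1],"twist":0,"gripper":0.8},{"linear":[0,0,1],"twist":0,"gripper":0.8},{"linear":[0,0,1],"twist":0,"gripper":0.8}]'
python3 -m inch '[{"linear":[0,0,0.4],"twist":0,"gripper":0.8},{"linear":[0,0,0.7],"twist":0,"gripper":0.8},{"linear":[-0.4,0.4,0.7],"twist":0,"gripper":0.8},{"linear":[-0.7,0.7,0.7],"twist":0,"gripper":0.8},{"linear":[-1,1,0.7],"twist":0,"gripper":0.8},{"linear":[-1,1,0.7],"twist":0,"gripper":0.8}]'
python3 -m inch '[{"linear":[-0.4,0.4,0],"twist":0,"gripper":0.8},{"linear":[-0.8,1,0],"twist":0,"gripper":0.8},{"linear":[-0.8,1,0],"twist":0,"gripper":0.8},{"linear":[-0.8,1,0],"twist":0,"gripper":0.8},{"linear":[-0.8,1,0],"twist":0,"gripper":0.8}]'
python3 - <<'E'
from h import *
from bench import robot
for n in["top","scene"]:
    s=robot.snapshot(n);pickle.dump(s,open(f"pics/{n}9.pkl","wb"));cv2.imwrite(f"pics/{n}9.png",s["image"][...,::-1])
    if n=="top": cv2.imwrite("pics/mt9.png",cv2.resize(s["image"][170:270,130:250],None,fx=6,fy=6,interpolation=2)[...,::-1])
    else: cv2.imwrite("pics/ms9.png",cv2.resize(s["image"][200:300,270:430],None,fx=5,fy=5,interpolation=2)[...,::-1])
E
```

```text
time: 10.12
tool_pos: [0.5379, 0.1852, 0.1575]
ee_rot: [3.135, 0.007, 2.626]
wrist_force: [0.8, 0.5, 0.8]
width: 0.0749
time: 10.62
tool_pos: [0.4315, 0.2869, 0.2206]
ee_rot: [-3.14, -0.004, 2.629]
wrist_force: [0.7, 0.5, 0.2]
width: 0.0751
time: 11.03
tool_pos: [0.3532, 0.3856, 0.2203]
ee_rot: [-3.138, -0.001, 2.631]
wrist_force: [-0.6, -0.8, 0.0]
width: 0.0753
```

View pics/mt9.png

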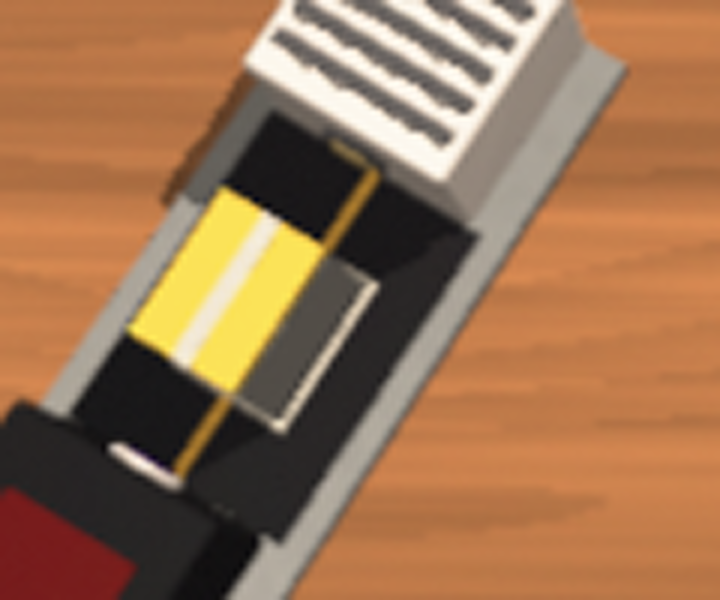

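View pics/ms9.png

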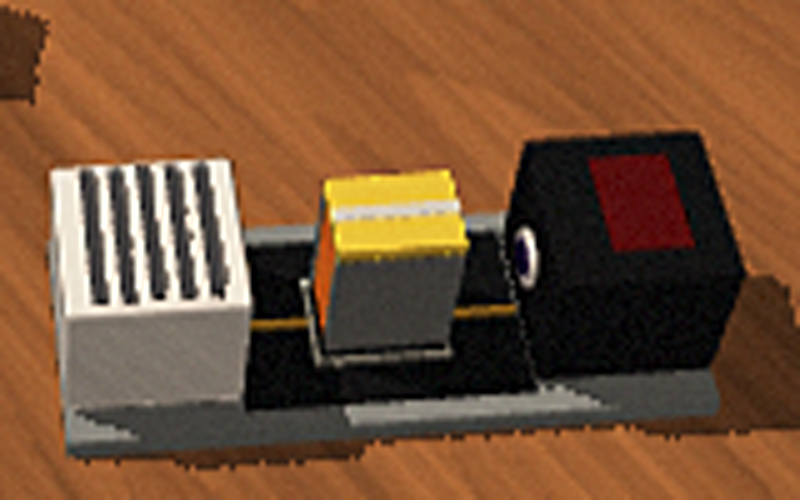

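View pics/top9.png

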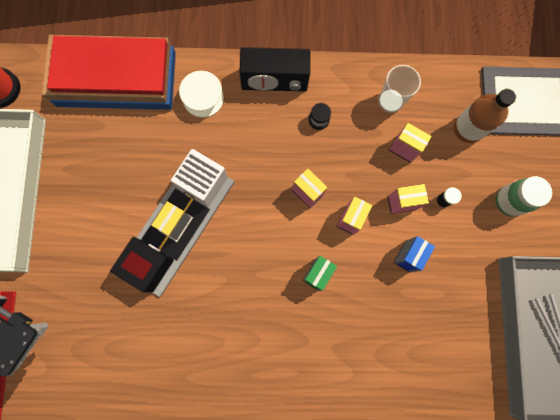

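The cell stands upright in the outline. Its stripe is parallel to the yellow line, the amber window faces the lamp, and the others look unmoved. A last numeric check:

```bash
python3 - <<'E'
from h import *
s=load("scene9");t=load("top9");t0=load("top0")
q=(np.array([(222,187),(323,247),(233,393),(130,330)])+.5)/6-.5+[130,170]
P=onplane(t,q,.092);a=P[0]+P[1]-P[2]-P[3];print(P.mean(0),np.degrees(np.arctan2(a[1],a[0])))
q2=(np.array([(327,180),(453,172),(466,242),(336,252)])+.5)/5-.5+[270,200]
P=onplane(s,q2,.092);print(P.mean(0)); print(tri(t,[q.mean(0)],s,[q2.mean(0)]))
print("diff in green/blue regions",[int((cv2.absdiff(t["image"][y0:y1,x0:x1],t0["image"][y0:y1,x0:x1]).max(2)>40).sum()) for x0,y0,x1,y1 in((295,245,345,300),(385,230,440,280))])
E
```

```text
[0.53442921 0.18248828 0.092     ] -28.82293268096158
[0.53647213 0.18185415 0.092     ]
[[0.53519264 0.182086   0.09079339 0.00201498]]
diff in green/blue regions [0, 0]
```

The cell comes out at (0.535,0.182) against the outline at (0.535,0.182), within 1° of the light path, with its cap at 0.091 m. The green and blue regions of the image show no change.

```bash
python3 -c "
from bench import robot
print(robot.get_obs()['wrist_force']);robot.close_job()"
```

```text
[-0.12454239 -1.04711012 -0.08037703]
the job is handed in; nothing more can be done
```

The amber cell is standing upright and released on the light meter's platform, centred in the white outline with its windows facing the lamp and sensor. I gripped it by the grey plates and lowered it until the platform pushed back with about 10 N. Then I eased off, opened the fingers, and moved the arm away before handing in at about 11 s of the 40 s allowed; no verdict was reported.

**Final position:** after release, the fixed cameras put the cell's centre within about 1 mm of the outline's centre. Its axis is within about 1° of the light path, and its cap top is at 0.091 m, about the 0.092 m expected.

**Other cells:** the green and blue cells show no changed pixels in the top view, and the pink look-alikes also look unmoved there.

**Disagreements:** none of the checks failed. The wrist camera's earlier estimate of the outline centre differed from the fixed cameras' by about 3 mm.

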